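Empty the returns skip into the latched collecting bin

TASK

The collecting bin's white front door stands open: push it shut until its sprung latch snaps in behind the keeper. Then tip the blue skip right over by its yellow bar so that both cartons fall into the bin, and ease the skip back, slowly and without flinging it, until it clicks home upright in its detent. Leave the tin, the pulley and the blue stock bin on the bench where they are.

Things in the scene. Friction and masses are not known exactly. Their poses are not given: they have to be found in the camera images.
- station: Fixed returns station, one rigid unit that stands elsewhere and turned a little each time: a grey steel collecting bin with a white door in front, and beside it a blue tipping skip between two dark uprights (at x = +-90 mm, y 75 to 125 mm, 200 mm high). Origin on the bench; x axis from the door side to the back, y from the bin towards the skip, z up; door shut, its mid-plane is at x = -93 mm.
- bin_floor (a point): Middle of the collecting bin's floor, 6 mm above the bench; axes as the station's. The bin is open at the top and measures inside 164 mm along x and 216 mm along y, with 4 mm walls; its rim is 125 mm above the bench (only 100 mm on the skip side). The front (-x) side is closed by the door.
- keeper (a point): Middle of the steel keeper behind which the latch snaps: an upright bar 12 mm thick and 40 mm long, 100 mm above the bench, just in front of the bin's front corner away from the skip. Its bracket reaches 10 mm further to the station's -x and 19 mm to its -y.
- door (a joint): White door, 165 mm wide, 12 mm thick, from 6 to 125 mm above the bench, on an upright hinge at its skip-side edge. 0 rad = shut, grows as the free edge swings out to the station's -x (up to 1.2). It turns easily and stays where left. From about 0.14 rad the latch rides on the keeper: pushing at door_push then takes up to about 8 N until it snaps in; latched, it has 0.01 rad of play.
- latch (a joint): Brass sprung latch bolt, 22 mm high, standing 13 mm out of the door's free edge, centred 100 mm above the bench; bevelled on the side that meets the keeper. 0 m = fully out, grows to 0.011 m as it is pushed into the door.
- door_hinge (a point): Point on the door's hinge axis, in the middle of the door's thickness, 81 mm above the bench.
- door_push (a point): Point on the door's outer face (the side that faces away from the bin), 110 mm from the hinge axis and 55 mm from the free edge, 81 mm above the bench: a good place to push, clear of the keeper. It moves with the door. Its x axis is the door's normal, pointing inward (the way to push); its y axis points to the hinge.
- skip (a joint): Blue skip, 140 mm long, on a level pivot along the station's x. 0 rad = upright on its stop, grows as it tips to the station's -y, over the bin; 1.75 = fully tipped, on its stop. A detent holds it upright (about 5 N at the bar to push out). Past 0.6 rad it goes over by itself and stays tipped; brought back below 0.5 rad it falls to 0.2, where the detent stops it until it is pushed home (2 N).
- skip_pivot (a point): Middle of the skip's pivot axis, 180 mm above the bench; axes as the station's.
- skip_bar (a point): Middle of the skip's yellow bar: round, 14 mm thick, 150 mm long, parallel to the pivot axis and 145 mm from it. Skip upright: 111 mm from the pivot on the side away from the bin, 93 mm above it; tipped: 111 mm on the bin side, 93 mm above. The walls stay 24 mm or more from its axis, below it. It can be pushed, straddled by the fingers or pinched from above and followed on its arc.
- carton_white: Loose white carton with a green band, 45 x 70 x 40 mm, about 130 g, lying in the skip. Origin at the centre of its underside, z up as it lies at the start.
- carton_brown: Loose brown carton with a pale band, 45 x 70 x 40 mm, about 130 g, lying in the skip. Origin at the centre of its underside, z up as it lies at the start.
- tin: Bystander: steel tin with a blue label, 74 mm across, 100 mm high, standing on the bench. Origin at the centre of its underside.
- pulley: Bystander: aluminium belt pulley, 100 mm across, 28 mm high, lying flat on the bench. Origin at the centre of its underside.
- stock_bin: Bystander: open blue bin of steel rollers, 160 x 100 x 75 mm, standing on the bench. Origin at the centre of its underside.
Mind the look-alikes: they are no part of the job. Leave any purple or turquoise look-alike of the carton_white alone.

How it is judged (in metres and radians):
On the way, in this order (a step that is already met when the one before it is completed fails the run):
1. the door is shut and its latch has snapped out behind the keeper, with both cartons still in the skip (value of joint door below 0.025 rad and value of joint latch below 0.002 m and value of joint skip below 0.1 rad and height (world z) of each of carton_white, carton_brown above 0.15 m), for 0.2 s.
2. the skip is tipped right over and both cartons are in the bin (value of joint skip above 1.5 rad and y of carton_white in the frame of station between -0.135 and 0.095 m and z of each of carton_white, carton_brown in the frame of station below 0.13 m and y of carton_brown in the frame of station between -0.135 and 0.095 m), for 0.2 s.
At the end, for the whole second after the job is handed in: The door is shut (within 0.025 rad) with the latch bolt out to within 2 mm; both cartons lie at rest inside the bin, the origin of each less than 120 mm above the bench; the skip is at rest upright in its detent, within 0.06 rad of its stop (value of joint door below 0.025 rad and value of joint latch below 0.002 m and value of joint skip below 0.06 rad and velocity of joint skip between -0.1 and 0.1 rad/s and x of carton_white in the frame of station between -0.09 and 0.09 m and y of carton_white in the frame of station between -0.135 and 0.095 m and z of each of carton_white, carton_brown in the frame of station below 0.12 m and x of carton_brown in the frame of station between -0.09 and 0.09 m and y of carton_brown in the frame of station between -0.135 and 0.095 m and linear speed of each of carton_white, carton_brown below 0.03 m/s); the robot touches nothing.
It fails at once if the skip is flung back towards upright (faster than 1.5 rad/s before it reaches the detent) (velocity of joint skip below -1.5 rad/s and value of joint skip above 0.35 rad).
It fails at once if the tin is moved more than 30 mm (distance of tin from where it was at the start of the episode above 0.03 m).
It fails at once if the pulley is moved more than 30 mm (distance of pulley from where it was at the start of the episode above 0.03 m).
It fails at once if the stock bin is moved more than 30 mm (distance of stock_bin from where it was at the start of the episode above 0.03 m).
It also fails if it takes over 61 s, if anything falls off the work surface, if the arm or the gripper's body presses on something with over 40 N, if the wrist force passes 120 N, or if a joint passes its speed limit or range.

ROBOT

A 6-joint arm with a two-finger parallel gripper is mounted at the origin on the work surface. World frame = base frame: x ahead of the robot, y to its left, z up, the work surface at z = 0. Lengths are in mm, angles in degrees, forces in N, time in s.
With the tool pointing down it reaches from about 300 to 850 mm from the base axis. Payload 4.2 kg.
Tool frame: the origin (TCP) lies at the very end of the fingers, on their centre line; the grasp point (between the pads) lies 19 mm behind it; z points along the fingers, y is the line along which they close (so a half turn about z gives the same grasp; the last joint's range is limited). The gripper opens to 91 mm and grips with 3 to 60 N. Pads are 32 mm wide; open, the fingers measure 118 mm over their backs; the gripper's body (76 mm by 178 mm) begins 60 mm behind the grasp point.
Start: joints at [70.13, 18.312, 89.639, -0, 72.044, -1.146], TCP at [184.586, 544.584, 213.976] pointing down, gripper open.
Joint ranges: [-177.97, 177.97], [-48.28, 115.42], [12.27, 149.76], [-77.06, 257.06], [2.81, 150.46], [-146.56, 146.56]. Speed limits (degrees/s): [147.25, 147.25, 180, 180, 180, 180].

INTERFACE

Orientations are given as [roll, pitch, yaw] about the fixed x, y, z axes, in that order (R = Rz(yaw) Ry(pitch) Rx(roll)).
In Python, from workcell import * gives the robot as it stands.
- The arm moves only by the tool move_arm, never from a script. Its argument "motion" is a list of rows, each a list of 3 entries, a list of its own where there are three numbers: the finger opening in mm, from 0 to 91.2, then the shift along the world's x, y, z in units of 25 mm (1.0 is 25 mm), then the turn, a rotation vector about the world's x, y, z in units of 4 degrees (1.0 is 4 degrees). In form: [[grip, [x, y, z], [ax, ay, az]], ...]. A call has 1 to 20 rows; each row shifts and turns the commanded pose from where the row before left it; what a row does not reach is not made up. A row lasts 1/12 s, in which the tool goes at most 41.7 mm and 7.16 degrees, less where a joint would pass 70% of its speed; a pose out of reach is approached as far as the arm can. A call with a number of a shift or a turn outside -1 to 1 is refused whole. A call with a gripper value outside its range is refused whole. The fingers move at their own pace and stop on an object; "grip_force" is the grip in N (left out, the last holds). Time passes only in rows, so rows that do not move let the fingers close. It gives the time, the measured TCP pose, the force, the opening and the grip force at its end, in the units of the state.
- state(): the state, without advancing time (a new reading comes with each control period).
- grab_frame(name): name is "scene" or "top" or "wrist"; returns the picture (400x640x3 uint8, blue, green, red); there is no depth.
- camera_info(name): a dict with "fx", "fy", "cx", "cy" (pixels), "k1" (the pictures are not rectified: a ray, as slopes to the right and down, at radius r is drawn at 1 + k1 r^2 times it, then the intrinsics apply), "rvec" (rotation vector, rad) and "tvec" (3), from world to camera coordinates, as OpenCV has them. Camera axes: x right, y down, z forward; pixel columns grow to the right and rows downward; lengths in mm; the calibration is good to about 2 mm. A picture is of the moment at which its call begins: read the wrist's pose just before it. camera_info takes no time and is no camera call; for the wrist camera it gives the pose at the moment of the call.
- job_done(): hands the job in; it is judged then, once.
The state is a dict: "time_s": time; "qpos": joint angles; "qvel": joint speeds; "effort": joint torques, N m; "ee_pos": TCP position; "ee_rot": TCP orientation; "force": force on the tool from outside, world axes, zero at the start; "torque": the same for the moment, N m; "gripper_width": finger opening in mm; "gripper_force": force on a finger pad.
Only numpy, scipy, OpenCV 4.12 (cv2) and the standard library are available. Lean on these libraries where they do the work, as an engineer would, in place of code of your own. Each camera call takes 0.05 s, during which the arm holds its last target. There are 200 camera calls.

## Working session

There is one attempt and no reset: what is moved stays moved. The work goes in short steps, Python scripts to look and compute and a tool call to move; the robot and the scene stay as the last step left them, time stands still between calls to the robot, and variables do not carry over. Pictures are saved under pics/ and viewed, at most 10 in all, crops included, and the job is handed in when it is done.

Besides the shell and the picture viewer there is one more tool, called after "Call:" as name([rows], argument=value, ...), one row to a line, values as JSON. move_arm: Moves the arm, as the interface text tells. Shifts and turns lie within -1 to 1; 1 stands for 25 mm of shift or 4 degrees of turn. Its arguments: {"type":"object","properties":{"motion":{"type":"array","items":{"type":"array"}},"grip_force":{"type":"number"}},"required":["motion"]}

```bash
mkdir -p pics; cat > h.py <<'E'
from workcell import *
import numpy as np, cv2
def cam(n):
    c=camera_info(n); R=cv2.Rodrigues(np.array(c["rvec"],float))[0]; t=np.array(c["tvec"],float).ravel()
    K=np.array([[c["fx"],0,c["cx"]],[0,c["fy"],c["cy"]],[0,0,1.]]); return K,c["k1"],R,t
def ray(C,uv):
    K,k,R,t=C; p=cv2.undistortPoints(np.array([[uv]],float),K,np.array([k,0,0,0.]))[0,0]
    return -R.T@t, R.T@np.array([p[0],p[1],1.])
def onz(C,uv,z):
    o,d=ray(C,uv); return o+d*(z-o[2])/d[2]
def proj(C,P):
    K,k,R,t=C; return cv2.projectPoints(np.array(P,float).reshape(-1,3),cv2.Rodrigues(R)[0],t,K,np.array([k,0,0,0.]))[0][:,0]
def tri(C1,u1,C2,u2):
    o1,d1=ray(C1,u1);o2,d2=ray(C2,u2); A=np.c_[d1,-d2]; s=np.linalg.lstsq(A,o2-o1,rcond=None)[0]
    a,b=o1+d1*s[0],o2+d2*s[1]; return (a+b)/2,np.linalg.norm(a-b)
E
python3 - <<'E'
from h import *
a=grab_frame("scene");b=grab_frame("top")
cv2.imwrite("pics/s0.png",a);cv2.imwrite("pics/t0.png",b)
print(state())
for n in("scene","top","wrist"):print(n,camera_info(n))
E
```

```text
{'time_s': 0.1, 'qpos': array([ 7.01293592e+01,  1.83490137e+01,  8.96987687e+01, -1.29141062e-03,
        7.20419559e+01, -1.14507052e+00]), 'qvel': array([ 0.07386972, -0.09132054, -0.18142856,  0.07246322,  0.00521835,
        0.12133279]), 'effort': array([ 3.23235681e-04, -4.13332450e+01, -2.32512599e+01,  7.29032233e-02,
        4.21290763e-02, -6.34322487e-05]), 'ee_pos': array([184.44613595, 544.15628244, 213.19833919]), 'ee_rot': array([-1.79910255e+02, -5.65696326e-04,  1.61274828e+02]), 'force': array([ 0.14858748, -0.04723373, -0.09703165]), 'torque': array([ 0.03034217,  0.04932366, -0.08261812]), 'gripper_force': 0.0, 'gripper_width': 91.13663521934438}
scene {'fx': 464.21564691297, 'fy': 464.21564691297, 'cx': 321.1376248936295, 'cy': 198.642472742524, 'k1': -0.13698430298559336, 'rvec': array([ 2.16604488,  0.70224047, -0.3193869 ]), 'tvec': array([-379.71864091,  -43.95791221, 1854.74417691])}
top {'fx': 374.1381512825265, 'fy': 374.1381512825265, 'cx': 321.8231659633725, 'cy': 196.3516199755183, 'k1': 0.029844224134986087, 'rvec': array([ 2.182137  , -2.18804429,  0.05658191]), 'tvec': array([ -20.37560881,  483.92769804, 1154.33902127])}
wrist {'fx': 303.47054913095576, 'fy': 303.47054913095576, 'cx': 320.43318413950567, 'cy': 194.9188097053443, 'k1': 0.006621121312859766, 'rvec': array([-2.38661027, -1.71214603, -0.20335076]), 'tvec': array([-574.54476782,  -27.19916166,  389.38038901])}
```

View pics/s0.png

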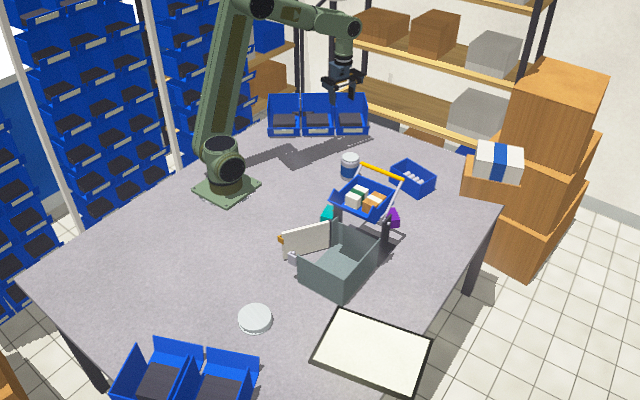

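View pics/t0.png

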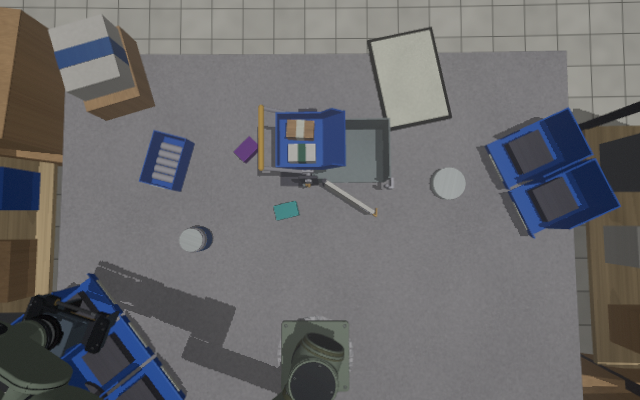

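The scene view shows the station right of centre, with the bin at about (340,260), the open door at (305,240) and the skip at (365,200). The top view has the yellow bar at (262,138), the door running from (322,180) to (375,212), the keeper at (389,183), the tin at (195,239), the pulley at (449,183) and the stock bin at (167,160). I'll zoom in.

```bash
python3 - <<'E'
from h import *
b=cv2.imread("pics/t0.png"); cv2.imwrite("pics/t0c.png",cv2.resize(b[90:230,235:415],None,fx=4.2,fy=4.2,interpolation=cv2.INTER_CUBIC))
C=cam("top");Cs=cam("scene")
def bar(img,C):
    h=cv2.cvtColor(img,cv2.COLOR_BGR2HSV); m=cv2.inRange(h,(18,140,120),(32,255,255))
    n,l,s,c=cv2.connectedComponentsWithStats(m)
    for i in np.argsort(-s[1:,4])[:3]+1:
        p=np.argwhere(l==i)[:,::-1].astype(float); mu=p.mean(0); 
        d=cv2.PCACompute(p,mean=None)[1][0] ; t=(p-mu)@d
        e=[mu+d*t.min(),mu+d*t.max()]
        print(s[i],e,[onz(C,q,273).round(1) for q in e],onz(C,mu,273).round(1))
bar(b,C); bar(cv2.imread("pics/s0.png"),Cs)
E
```

```text
[260 158   3   6   7] [array([260.71504737, 157.88608381]), array([261.51664685, 162.91769155])] [array([562.8, 125.3, 273. ]), array([550.4, 123.2, 273. ])] [556.1 124.2 273. ]
[260 166   2   2   3] [array([260.16666667, 165.83333333]), array([261.16666667, 166.83333333])] [array([543.2, 126.5, 273. ]), array([540.7, 124. , 273. ])] [541.9 125.2 273. ]
[260 142   1   2   2] [array([260., 142.]), array([260., 143.])] [array([602.1, 127.3, 273. ]), array([599.6, 127.3, 273. ])] [600.9 127.3 273. ]
[ 514   72   86   38 1058] [array([517.36539924,  76.61801792]), array([598.09638251, 102.78758625])] [array([ 752., 1168.,  273.]), array([1129.6, 1154.4,  273. ])] [ 952.3 1157.3  273. ]
[549  58  50  31 404] [array([548.19164843,  59.73697901]), array([598.7969327 ,  83.28755777])] [array([ 821.5, 1502.5,  273. ]), array([1099.1, 1387.2,  273. ])] [ 986.1 1431.9  273. ]
[360 161  45  20 184] [array([359.93115461, 162.17385345]), array([403.78606192, 179.54025218])] [array([530.8, 125.9, 273. ]), array([692.6, 127.5, 273. ])] [614.  126.6 273. ]
```

View pics/t0c.png

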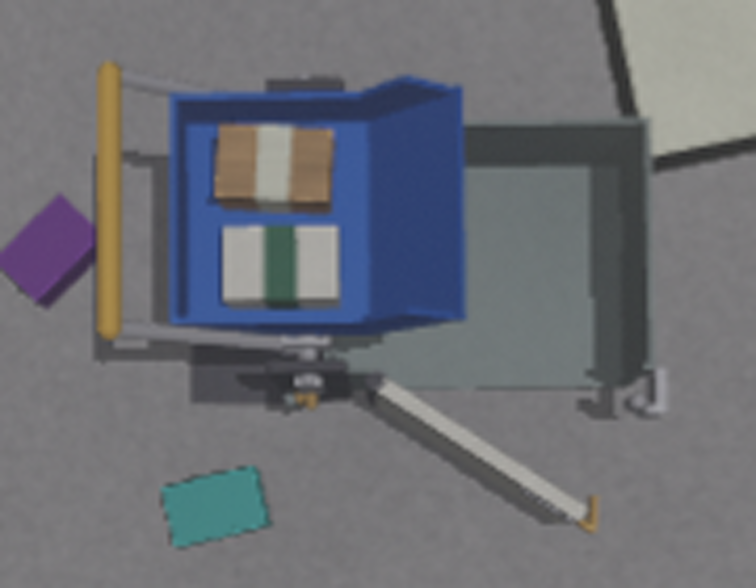

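The crop shows the bar from (109,62) to (109,338), the door top from (378,388) to its free end at (588,518), the brass latch at (592,512), the bin's back-right corner at (648,120) and the keeper at (640,395). Both cartons are in the skip.

```bash
python3 - <<'E'
from h import *
C=cam("top");f=lambda x,y,z:onz(C,(235+x/4.2-.4,90+y/4.2-.4),z).round(1)
a,b=f(109,62,273),f(109,338,273);print("bar",a,b,(a+b)/2)
print("corner",f(648,120,125),"keeper",f(632,400,120),"rim low",f(648,370,125))
h,e=f(378,388,125),f(588,518,125);print("door",h,e,np.linalg.norm(h-e),np.degrees(np.arctan2(*(e-h)[:2][::-1])))
t=f(200,240,100)
for n,u,v,z in(("tin",192,239,100),("pulley",449,183,28),("stock",167,160,75)):print(n,onz(C,(u,v),z).round())
E
```

```text
bar [695.9 126.5 273. ] [532.7 125.5 273. ] [614.3 126.  273. ]
corner [ 700.1 -214.8  125. ] keeper [ 509.6 -202.6  120. ] rim low [ 529.4 -212.8  125. ]
door [517.9 -30.8 125. ] [ 429.8 -171.3  125. ] 165.83684753395426 -122.08961471843413
tin [357. 351. 100.]
pulley [ 523. -413.   28.]
stock [590. 439.  75.]
```

Call:
move_arm([
  [0,[0.3,-1,0],[0,0,0.25]],
  [0,[0.3,-1,0],[0,0,0.25]],
  [0,[0.3,-1,0],[0,0,0.25]],
  [0,[0.3,-1,0],[0,0,0.25]],
  [0,[0.3,-1,0],[0,0,0.25]],
  [0,[0.3,-1,0],[0,0,0.25]],
  [0,[0.3,-1,0],[0,0,0.25]],
  [0,[0.3,-1,0],[0,0,0.25]],
  [0,[0.3,-1,0],[0,0,0.25]],
  [0,[0.3,-1,0],[0,0,0.25]],
  [0,[0.3,-1,0],[0,0,0.25]],
  [0,[0.3,-1,0],[0,0,0.25]],
  [0,[0.3,-1,0],[0,0,0.25]],
  [0,[0.3,-1,0],[0,0,0.25]],
  [0,[0.3,-1,0],[0,0,0.25]],
  [0,[0.3,-1,0],[0,0,0.25]],
  [0,[0.3,-1,0],[0,0,0.25]],
  [0,[0.3,-1,0],[0,0,0.25]],
  [0,[0.3,-1,0],[0,0,0.2]],
  [0,[0.3,-1,0],[0,0,0]],
])

```text
time_s: 1.77
ee_pos: [334.4, 43.3, 213.8]
ee_rot: [180.0, -0.0, -179.9]
force: [1.6, 0.7, 0.2]
gripper_width: 0.4
gripper_force: 0.0
```

Call:
move_arm([
  [0,[0.4,-1,0],[0,0,0]],
  [0,[0.4,-1,0],[0,0,0]],
  [0,[0.4,-1,0],[0,0,0]],
  [0,[0.4,-1,0],[0,0,0]],
  [0,[0.4,-1,0],[0,0,0]],
  [0,[0.4,-1,-0.5],[0,0,0]],
  [0,[0.4,-0.8,-1],[0,0,0]],
  [0,[0.3,0,-1],[0,0,0]],
  [0,[0,0,-1],[0,0,0]],
  [0,[0,0,-1],[0,0,0]],
  [0,[0,0,-1],[0,0,0]],
  [0,[0,0,-0.5],[0,0,0]],
  [0,[0,0,0],[0,0,0]],
])

```text
time_s: 2.85
ee_pos: [409.6, -124.6, 61.2]
ee_rot: [179.9, -0.4, -179.9]
force: [-0.6, 0.3, -0.5]
gripper_width: 0.8
gripper_force: 0.0
```

Call:
move_arm([
  [0,[0.4,-0.06,0],[0,0,0]],
  [0,[0.4,-0.06,0],[0,0,0]],
  [0,[0.4,-0.06,0],[0,0,0]],
  [0,[0.4,-0.1,0],[0,0,0]],
  [0,[0.4,-0.1,0],[0,0,0]],
  [0,[0.4,-0.1,0],[0,0,0]],
  [0,[0.4,-0.1,0],[0,0,0]],
  [0,[0.2,0,0],[0,0,0]],
  [0,[0.2,0,0],[0,0,0]],
  [0,[0.2,0,0],[0,0,0]],
])

```text
time_s: 3.68
ee_pos: [495.9, -140.2, 63.5]
ee_rot: [180.0, -0.2, -179.9]
force: [-3.3, -1.6, 0.1]
gripper_width: 0.5
gripper_force: 1.0
```

Call:
move_arm([
  [0,[0.1,0,0],[0,0,0]],
  [0,[0.1,0,0],[0,0,0]],
])

```text
time_s: 3.85
ee_pos: [500.2, -140.0, 63.8]
ee_rot: [180.0, -0.3, -179.9]
force: [-12.2, -3.9, 7.1]
gripper_width: 0.5
gripper_force: 5.9
```

Call:
move_arm([
  [0,[0.1,0,0],[0,0,0]],
  [0,[0.0,0,0],[0,0,0]],
])

```text
time_s: 4.02
ee_pos: [500.0, -139.9, 63.7]
ee_rot: [180.0, -0.6, -179.8]
force: [-13.4, -2.6, 7.2]
gripper_width: 0.5
gripper_force: 6.5
```

Call:
move_arm([
  [0,[-0.5,0,0],[0,0,0]],
  [0,[-1,0,0],[0,0,0]],
  [0,[-1,0,0],[0,0,0]],
  [0,[-1,0,0],[0,0,0]],
  [0,[-1,0,0.8],[0,0,0]],
  [0,[-0.5,0.5,1],[0,0,0]],
  [0,[0,1,1],[0,0,0]],
  [0,[0,1,1],[0,0,0]],
])

```text
time_s: 4.68
ee_pos: [379.2, -77.0, 160.3]
ee_rot: [180.0, 0.1, 179.9]
force: [1.2, 0.8, 0.1]
gripper_width: 0.4
gripper_force: 0.0
```

```bash
python3 - <<'E'
from h import *
b=grab_frame("top");a=grab_frame("scene")
B=cv2.resize(b[155:225,300:400],None,fx=5,fy=5,interpolation=cv2.INTER_CUBIC);A=cv2.resize(a[190:290,260:360],None,fx=5,fy=5,interpolation=cv2.INTER_CUBIC)[:350]
cv2.imwrite("pics/d.png",cv2.resize(np.hstack([A,B]),(800,280)))
E
```

```text
(no output)
```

View pics/d.png

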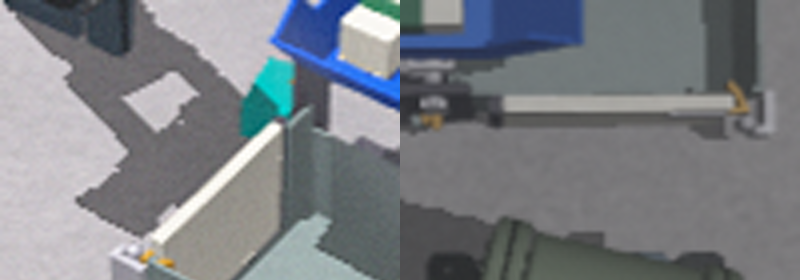

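The top view shows the door closed flush, running from (505,103) to (735,103) in the crop. The brass latch is tucked behind the keeper at (740,95), so it has latched. Next I'll move above the skip bar.

Call:
move_arm([
  [30,[0,0,1],[0,0,0]],
  [30,[0,0,1],[0,0,0]],
  [30,[0,0,1],[0,0,0]],
  [30,[0,0.4,1],[0,0,0]],
  [30,[0,0.7,1],[0,0,0]],
  [30,[0.4,0.7,1],[0,0,0]],
  [30,[0.8,0.8,1],[0,0,0]],
  [30,[0.8,0.8,0.8],[0,0,0]],
  [30,[1,0.8,0],[0,0,0]],
  [30,[1,0.8,0],[0,0,0]],
  [30,[1,0.8,0],[0,0,0]],
  [30,[1,0.8,0],[0,0,0]],
  [30,[1,0.8,0],[0,0,0]],
  [30,[1,0.8,0],[0,0,0]],
  [30,[1,0,0],[0,0,0]],
  [30,[0.4,0,0],[0,0,0]],
  [30,[0,0,0],[0,0,0]],
])

```text
time_s: 6.2
ee_pos: [617.1, 127.8, 351.2]
ee_rot: [-180.0, -0.1, -179.9]
force: [0.1, -0.4, -0.5]
gripper_width: 30.2
gripper_force: 0.0
```

```bash
python3 - <<'E'
from h import *
print(state()["ee_pos"],state()["ee_rot"]);C=cam("wrist");im=grab_frame("wrist");cv2.imwrite("pics/w.png",im)
h=cv2.cvtColor(im,cv2.COLOR_BGR2HSV); m=cv2.inRange(h,(15,110,80),(35,255,255))
n,l,s,c=cv2.connectedComponentsWithStats(m)
for i in np.argsort(-s[1:,4])[:3]+1: print(s[i],c[i].round(),onz(C,c[i],273).round(1),[onz(C,q,273).round(1) for q in((s[i][0],s[i][1]+s[i][3]/2),(s[i][0]+s[i][2],s[i][1]+s[i][3]/2))])
E
```

```text
[617.08411931 127.75639935 351.15006643] [-1.79971743e+02 -1.13964402e-01 -1.79916432e+02]
[ 171  294  323   18 4439] [342. 304.] [714.9 147.9 273. ] [array([713.9,  -9. , 273. ]), array([712.9, 287.4, 273. ])]
[ 308   99   18  145 2461] [317. 170.] [590.4 125.2 273. ] [array([591.5, 117.8, 273. ]), array([591.5, 132.7, 273. ])]
[234 191  32  42 723] [250. 207.] [621.9  68.1 273. ] [array([626.5,  54.5, 273. ]), array([626.5,  81.8, 273. ])]
```

View pics/w.png

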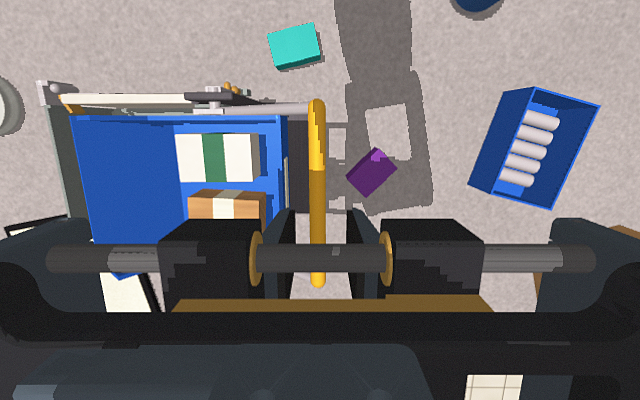

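The wrist view shows the bar centred between the fingers, spanning (317,99) to (317,288). That puts it at about y = 125, so I'll go down and straddle it.

Call:
move_arm([
  [30,[-0.1,-0.1,-0.7],[0,0,0]],
  [30,[0,0,-0.8],[0,0,0]],
  [30,[0,0,-0.8],[0,0,0]],
  [30,[0,0,-0.8],[0,0,0]],
  [30,[0,0,-0.6],[0,0,0]],
  [22,[0,0,0],[0,0,0]],
  [22,[0,0,0],[0,0,0]],
  [22,[0,0,0],[0,0,0]],
])

```text
time_s: 6.92
ee_pos: [612.3, 125.0, 263.0]
ee_rot: [180.0, 0.1, -179.9]
force: [0.1, 0.3, -0.1]
gripper_width: 22.3
gripper_force: 0.0
```

Call:
move_arm([
  [22,[0,-0.34,0.37],[0,0,0]],
  [22,[0,-0.37,0.34],[0,0,0]],
  [22,[0,-0.4,0.31],[0,0,0]],
  [22,[0,-0.43,0.27],[0,0,0]],
  [22,[0,-0.45,0.23],[0,0,0]],
  [22,[0,-0.47,0.19],[0,0,0]],
  [22,[0,-0.48,0.15],[0,0,0]],
  [22,[0,-0.49,0.11],[0,0,0]],
  [22,[0,-0.5,0.07],[0,0,0]],
  [22,[0,-0.51,0.02],[0,0,0]],
])

```text
time_s: 7.75
ee_pos: [611.9, 12.1, 312.8]
ee_rot: [-179.9, -0.0, -180.0]
force: [-0.8, -0.3, -0.5]
gripper_width: 22.2
gripper_force: 0.0
```

Call:
move_arm([
  [22,[0,-0.51,-0.02],[0,0,0]],
  [22,[0,-0.5,-0.07],[0,0,0]],
  [22,[0,-0.49,-0.11],[0,0,0]],
  [22,[0,-0.48,-0.15],[0,0,0]],
  [22,[0,-0.47,-0.19],[0,0,0]],
  [22,[0,-0.45,-0.23],[0,0,0]],
  [22,[0,-0.43,-0.27],[0,0,0]],
  [22,[0,-0.4,-0.31],[0,0,0]],
  [22,[0,-0.37,-0.34],[0,0,0]],
])

```text
time_s: 8.5
ee_pos: [612.1, -89.3, 269.8]
ee_rot: [180.0, -0.0, -179.9]
force: [0.7, -0.6, -1.0]
gripper_width: 22.2
gripper_force: 0.3
```

Call:
move_arm([
  [22,[0,-0.34,-0.37],[0,0,0]],
  [22,[0,-0.05,0],[0,0,0]],
  [22,[0,0,0],[0,0,0]],
  [22,[0,0,0],[0,0,0]],
  [22,[0,0,0],[0,0,0]],
  [22,[0,0,0],[0,0,0]],
])

```text
time_s: 9.0
ee_pos: [612.4, -97.6, 262.1]
ee_rot: [180.0, 0.1, -179.9]
force: [0.2, 0.6, -0.2]
gripper_width: 22.0
gripper_force: 0.0
```

```bash
python3 - <<'E'
from h import *
b=grab_frame("top");a=grab_frame("scene")
B=cv2.resize(b[90:200,245:405],(560,385),interpolation=cv2.INTER_CUBIC);A=cv2.resize(a[140:310,260:420],(240,255))
o=np.zeros((385,800,3),np.uint8);o[:,:560]=B;o[:255,560:]=A
cv2.imwrite("pics/k.png",o)
E
```

```text
(no output)
```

View pics/k.png

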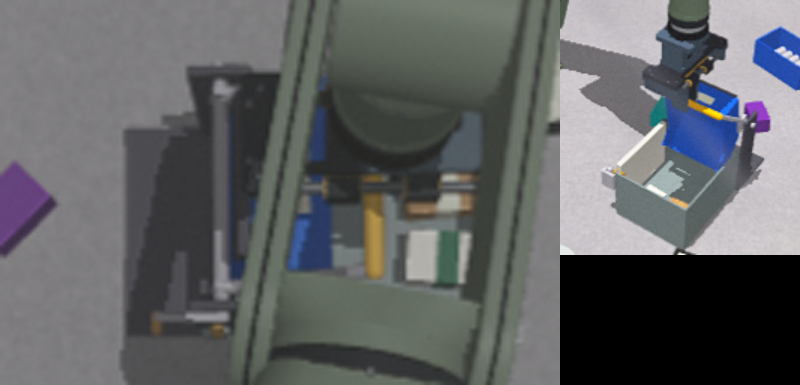

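Both cartons lie in the bin, white at about (440,255) and brown at (440,200), and the skip is fully tipped. Now I'll ease it back slowly.

Call:
move_arm([
  [22,[0,0.17,0.19],[0,0,0]],
  [22,[0,0.18,0.18],[0,0,0]],
  [22,[0,0.18,0.17],[0,0,0]],
  [22,[0,0.19,0.17],[0,0,0]],
  [22,[0,0.2,0.16],[0,0,0]],
  [22,[0,0.2,0.15],[0,0,0]],
  [22,[0,0.21,0.14],[0,0,0]],
  [22,[0,0.22,0.13],[0,0,0]],
  [22,[0,0.22,0.12],[0,0,0]],
  [22,[0,0.23,0.11],[0,0,0]],
  [22,[0,0.23,0.1],[0,0,0]],
  [22,[0,0.24,0.09],[0,0,0]],
  [22,[0,0.24,0.08],[0,0,0]],
  [22,[0,0.24,0.07],[0,0,0]],
  [22,[0,0.25,0.06],[0,0,0]],
  [22,[0,0.25,0.05],[0,0,0]],
  [22,[0,0.25,0.04],[0,0,0]],
  [22,[0,0.25,0.03],[0,0,0]],
  [22,[0,0.26,0.01],[0,0,0]],
  [22,[0,0.26,0.01],[0,0,0]],
])

```text
time_s: 10.77
ee_pos: [612.0, 14.4, 312.9]
ee_rot: [180.0, -0.0, -179.9]
force: [-0.5, -0.0, -0.2]
gripper_width: 22.3
gripper_force: 0.4
```

Call:
move_arm([
  [22,[0,0.26,-0.01],[0,0,0]],
  [22,[0,0.26,-0.01],[0,0,0]],
  [22,[0,0.25,-0.03],[0,0,0]],
  [22,[0,0.25,-0.04],[0,0,0]],
  [22,[0,0.25,-0.05],[0,0,0]],
  [22,[0,0.25,-0.06],[0,0,0]],
  [22,[0,0.24,-0.07],[0,0,0]],
  [22,[0,0.24,-0.08],[0,0,0]],
  [22,[0,0.24,-0.09],[0,0,0]],
  [22,[0,0.23,-0.1],[0,0,0]],
  [22,[0,0.23,-0.11],[0,0,0]],
  [22,[0,0.22,-0.12],[0,0,0]],
  [22,[0,0.22,-0.13],[0,0,0]],
  [22,[0,0.21,-0.14],[0,0,0]],
  [22,[0,0.2,-0.15],[0,0,0]],
  [22,[0,0.2,-0.16],[0,0,0]],
  [22,[0,0.19,-0.17],[0,0,0]],
  [22,[0,0.18,-0.17],[0,0,0]],
  [22,[0,0.18,-0.18],[0,0,0]],
  [22,[0,0.17,-0.19],[0,0,0]],
])

```text
time_s: 12.43
ee_pos: [612.1, 126.0, 261.0]
ee_rot: [180.0, 0.0, -179.9]
force: [0.2, -0.5, 0.1]
gripper_width: 21.5
gripper_force: 0.0
```

Call:
move_arm([
  [22,[0,0.1,-0.1],[0,0,0]],
  [22,[0,0.1,-0.1],[0,0,0]],
  [22,[0,0,0],[0,0,0]],
  [22,[0,0,0],[0,0,0]],
])

```text
time_s: 12.77
ee_pos: [612.1, 128.9, 256.2]
ee_rot: [-179.8, -0.0, -179.9]
force: [0.1, -4.7, 0.0]
gripper_width: 21.9
gripper_force: 2.6
```

Call:
move_arm([
  [22,[0,0.1,0],[0,0,0]],
  [22,[0,0.1,0],[0,0,0]],
  [22,[0,0,0],[0,0,0]],
])

```text
time_s: 13.02
ee_pos: [612.1, 128.9, 256.1]
ee_rot: [-179.3, -0.0, -180.0]
force: [0.2, -17.3, 0.2]
gripper_width: 21.9
gripper_force: 8.4
```

Call:
move_arm([
  [32,[0,-0.3,0],[0,0,0]],
  [32,[0,0,0],[0,0,0]],
  [32,[0,0,0.3],[0,0,0]],
  [32,[0,0,0.8],[0,0,0]],
  [32,[0,0,1],[0,0,0]],
  [32,[0,0,1],[0,0,0]],
  [32,[0,0,1],[0,0,0]],
  [32,[-1,0.5,0],[0,0,0]],
  [32,[-1,0.5,0],[0,0,0]],
  [32,[-1,0.5,0],[0,0,0]],
  [32,[-1,0.5,0],[0,0,0]],
  [32,[-1,1,0],[0,0,0]],
  [32,[-1,1,0],[0,0,0]],
  [32,[-1,1,0],[0,0,0]],
  [32,[-1,1,0],[0,0,0]],
  [32,[0,1,0],[0,0,0]],
  [32,[0,1,0],[0,0,0]],
  [32,[0,1,0],[0,0,0]],
  [32,[0,0,0],[0,0,0]],
])

```text
time_s: 14.6
ee_pos: [411.1, 357.6, 358.9]
ee_rot: [179.8, -0.0, -179.7]
force: [0.4, 0.0, 0.3]
gripper_width: 32.1
gripper_force: 0.0
```

```bash
python3 - <<'E'
from h import *
b=grab_frame("top");a=grab_frame("scene")
B=cv2.resize(b[90:200,245:405],(560,385),interpolation=cv2.INTER_CUBIC);A=cv2.resize(a[140:310,260:420],(240,255))
o=np.zeros((385,800,3),np.uint8);o[:,:560]=B;o[:255,560:]=A
cv2.imwrite("pics/f.png",o)
E
```

```text
(no output)
```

View pics/f.png

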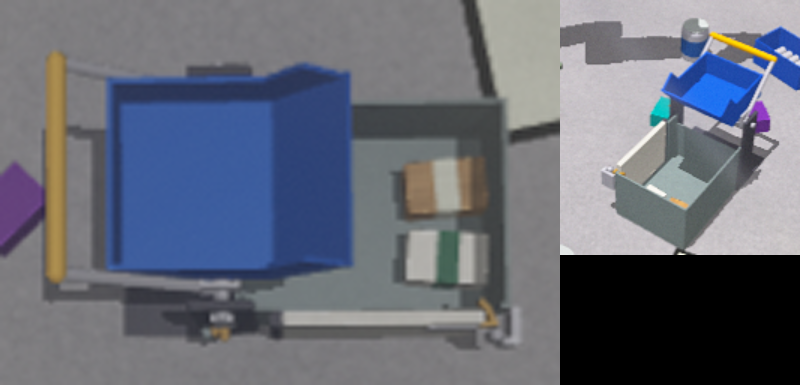

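The skip stands upright and empty, with its bar back at the same pixel as at the start. Both cartons are in the bin and the door is latched.

```bash
python3 -c "
from workcell import *
print(job_done())"
```

```text
the job is handed in; nothing more can be done
None
```

I handed the job in at about 15 s on the robot's clock: the last camera views show the door latched, both cartons in the bin and the skip upright at its starting position, but no verdict came back.

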